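# Slide a spacer ring over a spindle and press it home

## Robot

A 6-joint arm with a two-finger parallel gripper is mounted at the origin on the work surface. World frame = base frame: x ahead of the robot, y to its left, z up, the work surface at z = 0. Lengths are in m, angles in rad, forces in N, time in s.
With the tool pointing down it reaches from about 0.425 to 0.95 m from the base axis. Payload 3.5 kg.
Tool frame: the origin (TCP) lies between the finger pads; the fingertips stand 19 mm ahead of it and the grasp point (between the pads) is the TCP; z points along the fingers, y is the line along which they close (so a half turn about z gives the same grasp; the last joint's range is limited). The gripper opens to 85 mm and grips with 20 to 120 N. Pads are 22 mm wide; open, the fingers measure 114 mm over their backs; the gripper's body (76 mm by 85 mm) begins 54 mm behind the grasp point. The pads swing forward as they close: fully open they stand 13 mm farther back than shut.
Start: joints at [1.005, 0.286, 1.577, -0, 1.279, -0.15], TCP at [0.273, 0.617, 0.25] pointing down, gripper open.
Joint ranges: [-2.77, 2.77], [-0.9, 2.22], [0.21, 2.48], [-1.53, 4.67], [0.24, 2.81], [-2.84, 2.84]. Speed limits (rad/s): [2.79, 2.79, 3.14, 3.14, 3.14, 3.14].

## Interface

Orientations are given as a unit quaternion [x, y, z, w].
In Python, from plant import monitor, eyes, ctrl gives the robot as it stands.
- The arm moves only by the shell command python3 -m handwheel 'ROWS' [FORCE]. ROWS is JSON, a list of rows, each a list of 7 numbers: the shift along the tool's x, y, z in units of 40 cm (1.0 is 40 cm), then the turn, a rotation vector about the tool's x, y, z in units of pi rad (1.0 is pi rad), then the opening, from -1 (shut) to 1 (fully open). A call has 1 to 12 rows; each row is the pose to reach, as a shift and turn from the pose commanded when the call began, along the tool's axes at that moment, turning the shorter way round; what a row does not reach only later rows make up. A row lasts 1/8 s, in which the tool goes at most 62.5 mm and 10.7 degrees, less where a joint would pass 70% of its speed; a pose out of reach is approached as far as the arm can. A call with a number of a shift or a turn outside -1 to 1 is refused whole. A call with a gripper value outside its range is refused whole. The fingers move at their own pace and stop on an object; FORCE is the grip in N (left out, the last holds). Time passes only in rows, so rows that repeat a pose let the fingers close. It gives the time, the measured TCP pose, the force, the opening and the grip force at its end, in the units of the state.
- monitor.get_state(): the state, without advancing time (a new reading comes with each control period).
- eyes.read_camera(name): name is "scene" or "top"; returns the picture (384x512x3 uint8, red, green, blue); there is no depth.
- eyes.camera_params(name): a dict with "K" (3x3 intrinsics, pixels), "k1" (the pictures are not rectified: a ray, as slopes to the right and down, at radius r is drawn at 1 + k1 r^2 times it, then the intrinsics apply), "R" (3x3) and "t" (3): a world point X has camera coordinates R X + t. Camera axes: x right, y down, z forward; pixel columns grow to the right and rows downward; lengths in m; the calibration is good to about 2 mm. A picture is of the moment at which its call begins. camera_params takes no time and is no camera call.
- ctrl.sign_off(): hands the job in; it is judged then, once.
The state is a dict: "time": time; "qpos": joint angles; "dq": joint speeds; "joint_efforts": joint torques, N m; "eef_pos": TCP position; "tcp_rot": TCP orientation; "contact_force": force on the tool from outside, world axes, zero at the start; "wrist_torque": the same for the moment, N m; "opening": opening from 0.0 (shut) to 1.0 (fully open); "finger_force": force on a finger pad.
Only numpy, scipy, OpenCV 4.12 (cv2) and the standard library are available. Lean on these libraries where they do the work, as an engineer would, in place of code of your own. Each camera call takes 0.05 s, during which the arm holds its last target. There are 200 camera calls.

## Task

Pull the black plastic plug out of the hollow upright shaft of the assembly fixture and put it in the open cardboard bin beside the fixture. Then slide the steel ring with the wide bore along the loading table, without lifting it off, through the gap between the two guide bars and over the shaft top until it stops against the two locating pins, and push it straight down over the shaft, together with the flange under it, until it is fully home. Leave the thick-walled ring and everything else where it is.

Things in the scene. Friction and masses are not known exactly. Their poses are not given: they have to be found in the camera images.
- fixture: Fixed steel assembly fixture with blue base (325 x 300 mm) and dark steel loading table. Origin on the bench (z = 0) on the axis of its upright shaft; z up; its own -x is the side from which parts are loaded. Its flat table top lies at height 60 mm.
- table_top (a point): Centre of the dark steel loading table's flat top (fixture x -112.5, y 0, z 60 mm; fixture axes). The table covers fixture x from -225 to 0 and y from -150 to 150 mm, less a half-round cut-out of radius 42.5 mm about the shaft axis, filled by a round flange of 83 mm diameter whose top is 0.5 mm lower. Lips 6 mm high and 5 mm wide run along the rear and both side edges.
- lane (a point): Mid-point between the two guide bars, on the table's top (fixture x -52.5, y 0, z 60 mm). The bars lie along fixture x from -75 to -30 mm, 10 mm wide and 10 mm high, inner faces at y = +43.5 and -43.5 mm: the lane between them leads to the shaft.
- pin_left (a point): Centre of the top of one upright steel locating pin, 12 mm in diameter, beyond the shaft at fixture x 29.8, y +35.5 mm, top 18 mm above the table's top. An 80 mm ring that touches both pins is on the shaft's axis (within 0.5 mm).
- pin_right (a point): Centre of the top of the other locating pin, the same, at fixture x 29.8, y -35.5 mm.
- shaft_top (a point): Centre of the top of the upright hollow steel shaft: outer diameter 47 mm with a 2 mm chamfer, bore 26 mm; this point lies 59 mm above the bench, 1 mm below the table's top. The shaft does not move; it comes out through the flange as the flange goes down.
- flange (a joint): How far the flange round the shaft has been pressed down, in m: 0 is up (level with the table), 0.020 is fully down, at its stop. It moves stiffly (about 6 to 12 N with a ring on it) and stays where it is left.
- ring: The spacer ring to fit: plain steel, outer diameter 80 mm, bore 50 mm (the wider of the two bores), 22 mm high, about 0.42 kg, lying flat on the loading table left or right of the guide bars. Origin at the centre of its underside.
- thick_ring: The other ring, to be left alone: plain steel, outer diameter 80 mm, bore only 30 mm, 22 mm high, lying flat on the loading table on the other side. Origin at the centre of its underside.
- plug: Black plastic plug in the shaft: round head of 36 mm diameter and 16 mm height resting on the shaft's top, with a stem of 18 mm diameter and 20 mm length going loosely down into the shaft's bore. Origin on its axis at the underside of the head; z towards the head; 0.05 kg.
- bin: Fixed open cardboard bin on the bench, outside 120 (x) by 160 (y) by 60 mm high, walls and floor 5 mm. Origin at the centre of its underside. It is left or right of the fixture.
- case: Closed orange-and-black organiser case, 120 by 170 by 46 mm high, fixed, on the other side of the fixture from the bin. Origin at the centre of its underside.
- socket: Deep steel socket standing on the loading table near its rear edge, 24 mm in diameter, 38 mm high. Origin at the centre of its underside. To be left alone.
- nut: Steel hexagon nut, 31 mm over its rim, 13 mm high, near a rear corner of the loading table. Origin at the centre of its underside. To be left alone.
- tin: Open tin can, 76 mm in diameter, 110 mm high, standing on the bench left or right of the fixture. Origin at the centre of its underside. To be left alone.
- jar: Glass jar, 64 mm in diameter, 90 mm high, standing on the bench on the other side of the fixture from the tin. Origin at the centre of its underside. To be left alone.

How it is judged:
On the way, in this order (a step that is already met when the one before it is completed fails the run):
1. the plug lies in the cardboard bin (x of plug in the frame of bin between -0.058 and 0.058 m and y of plug in the frame of bin between -0.078 and 0.078 m and z of plug in the frame of bin between -0.005 and 0.05 m), for 0.2 s.
2. the ring lies on the raised flange, over the shaft top (horizontal distance between ring and shaft_top below 0.005 m and value of joint flange below 0.008 m), for 0.1 s.
At the end, for the whole second after the job is handed in: The plug lies in the cardboard bin; the wide-bore ring is round the shaft (axes within 4 mm), level within 0.08 rad, at rest, with the flange pressed down at least 18 of its 20 mm and the ring's underside no more than 43 mm above the bench (all of step 1 and horizontal distance between ring and shaft_top below 0.004 m and value of joint flange above 0.018 m and z of ring in the frame of fixture below 0.043 m and angle between ring's own z axis and vertical below 0.08 rad and linear speed of each of ring, plug below 0.02 m/s); the robot touches nothing.
It fails at once if the ring is lifted more than 12 mm off the loading table (z of ring in the frame of fixture above 0.072 m).
It fails at once if the thick-walled ring, socket, nut, tin or jar is disturbed (moved more than 15 mm) (distance of any of thick_ring, socket, nut, tin, jar from where it was at the start of the episode above 0.015 m).
It also fails if it takes over 64 s, if anything falls off the work surface, if the arm or the gripper's body presses on something with over 40 N, if the wrist force passes 120 N, or if a joint passes its speed limit or range.

## Working session

There is one attempt and no reset: what is moved stays moved. The work goes in short steps, Python scripts to look and compute and a shell command to move; the robot and the scene stay as the last step left them, time stands still between calls to the robot, and variables do not carry over. Pictures are saved under pics/ and viewed, at most 12 in all, crops included, and the job is handed in when it is done.

```bash
mkdir -p pics; python3 - <<'E'
from plant import monitor, eyes
import cv2
for n in("scene","top"):
    im=eyes.read_camera(n); cv2.imwrite(f"pics/{n}0.png",im[:,:,::-1]); print(n,eyes.camera_params(n))
print(monitor.get_state())
E
```

```text
scene {'K': array([[410.20527662,   0.        , 253.04162375],
       [  0.        , 410.20527662, 190.47449014],
       [  0.        ,   0.        ,   1.        ]]), 'k1': -0.03688832676082713, 'R': array([[ 0.07037253,  0.99746156, -0.01086971],
       [ 0.74873733, -0.06001847, -0.66014407],
       [-0.65912071,  0.03831745, -0.75106036]]), 't': array([-0.05458578, -0.32370031,  1.39087028])}
top {'K': array([[454.49444711,   0.        , 253.92666082],
       [  0.        , 454.49444711, 190.44315602],
       [  0.        ,   0.        ,   1.        ]]), 'k1': -0.1653163188167337, 'R': array([[ 0.02326392, -0.99971739, -0.00489284],
       [-0.98891289, -0.02229395, -0.14681378],
       [ 0.1466632 ,  0.00825405, -0.98915205]]), 't': array([0.01026007, 0.51837544, 1.12694815])}
{'time': 0.1, 'qpos': array([ 1.00503666e+00,  2.87119713e-01,  1.57804151e+00, -1.82075128e-05,
        1.27859636e+00, -1.50006372e-01]), 'dq': array([-0.00037229, -0.00106073, -0.00432433,  0.00134032,  0.00048201,
       -0.00080683]), 'joint_efforts': array([ 3.32312475e-04, -4.07295477e+01, -2.93701655e+01, -1.38599285e-04,
        3.38457321e-03, -6.70644511e-06]), 'eef_pos': array([0.27229694, 0.6170312 , 0.24905112]), 'tcp_rot': array([ 2.06380030e-01,  9.78471313e-01, -1.01693046e-03, -3.71015085e-04]), 'contact_force': array([0.0112708 , 0.32935821, 1.14321888]), 'wrist_torque': array([0.03240343, 0.01958927, 0.00622787]), 'finger_force': 0.0, 'opening': 0.9976983453474642}
```

View pics/scene0.png

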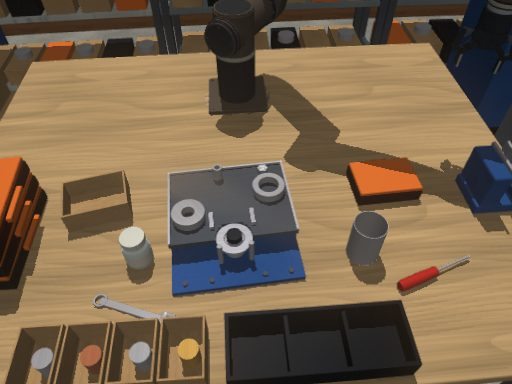

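View pics/top0.png

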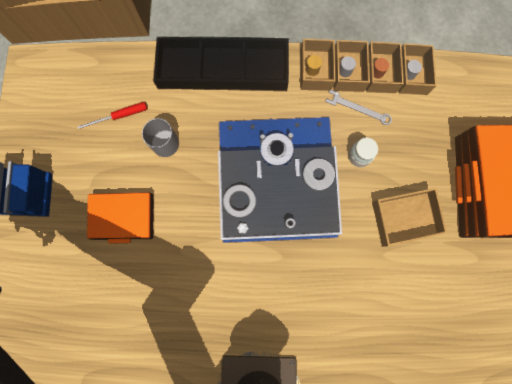

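The scene view has the fixture at about (235,225), with rings at (268,187) and (188,214), the plug at (235,237), the bin at (97,200) and the case at (385,180). In the top view the shaft and plug are at (276,148), the rings at (239,200) and (319,174), the bin at (407,217), the tin at (160,137), the jar at (363,151), the socket at (291,223) and the nut at (243,229).

```bash
cat > h.py <<'E'
import numpy as np, cv2
from plant import monitor, eyes
from scipy.spatial.transform import Rotation as Rn
P={n:eyes.camera_params(n) for n in("scene","top")}
def ray(n,uv):
    p=P[n]; d=np.array([p["k1"],0,0,0,0.])
    # drawn = s*(1+k1 r^2): OpenCV's radial model
    s=cv2.undistortPoints(np.array(uv,float).reshape(-1,1,2),p["K"],d)[:,0]
    D=np.c_[s,np.ones(len(s))]@p["R"]; return -p["R"].T@p["t"],D
def plane(n,uv,z):
    c,D=ray(n,uv); return c+D*((z-c[2])/D[:,2])[:,None]
def proj(n,X):
    p=P[n]; return cv2.projectPoints(np.array(X,float).reshape(-1,1,3),cv2.Rodrigues(p["R"])[0],p["t"],p["K"],np.array([p["k1"],0,0,0,0.]))[0][:,0]
E
python3 - <<'E'
from h import *
im=eyes.read_camera("top")
g=cv2.cvtColor(im,cv2.COLOR_RGB2GRAY)
crop=cv2.resize(im[105:250,205:355],None,fx=4,fy=4,interpolation=cv2.INTER_CUBIC)
cv2.imwrite("pics/c1.png",crop[:,:,::-1])
sat=cv2.cvtColor(im,cv2.COLOR_RGB2HSV)
m=((sat[...,1]<60)&(g>105)).astype(np.uint8)
c,h=cv2.findContours(m[105:250,205:355],cv2.RETR_CCOMP,cv2.CHAIN_APPROX_NONE)
for k,q in enumerate(c):
    if len(q)>12:
        q=q+[205,105]; (x,y),r=cv2.minEnclosingCircle(q); w=plane("top",[[x,y]],.082)[0]; w2=plane("top",[[x+r,y]],.082)[0]
        print(k,h[0][k][3],round(x,1),round(y,1),round(r,1),cv2.contourArea(q),w.round(3),np.linalg.norm(w2-w).round(4))
# blue base and orange masks
for nm,lo,hi in(("blue",(105,120,40),(125,255,255)),):
    mm=cv2.inRange(sat,lo,hi); mm[:, :205]=0; mm[:,355:]=0
    q=max(cv2.findContours(mm,cv2.RETR_EXTERNAL,cv2.CHAIN_APPROX_NONE)[0],key=cv2.contourArea); b=cv2.boxPoints(cv2.minAreaRect(q)); print(nm,b.round(1).tolist(),plane("top",b,.045).round(3).tolist())
E
```

```text
0 -1 226.5 242.0 3.5 0.0 [0.383 0.086 0.082] 0.0085
1 -1 250.0 241.0 7.0 0.0 [0.387 0.028 0.082] 0.017
2 -1 274.5 240.0 4.5 0.0 [ 0.391 -0.031  0.082] 0.011
3 -1 296.5 239.0 4.5 0.0 [ 0.394 -0.085  0.082] 0.011
4 -1 317.0 238.0 5.0 0.0 [ 0.398 -0.135  0.082] 0.0123
5 -1 242.2 227.7 6.0 90.0 [0.419 0.048 0.082] 0.0147
6 -1 290.1 222.9 5.2 72.5 [ 0.433 -0.069  0.082] 0.0128
7 6 290.0 223.0 3.2 27.0 [ 0.433 -0.068  0.082] 0.0077
8 -1 258.5 169.0 9.1 69.5 [0.566 0.012 0.082] 0.0227
9 -1 297.0 167.5 8.7 66.0 [ 0.572 -0.084  0.082] 0.0218
10 -1 279.2 193.0 74.2 2159.5 [ 0.507 -0.041  0.082] 0.1846
11 10 239.0 200.7 10.5 319.5 [0.485 0.058 0.082] 0.0259
12 10 318.9 173.8 6.5 114.0 [ 0.557 -0.139  0.082] 0.0163
13 -1 354.0 154.0 10.0 46.0 [ 0.61  -0.228  0.082] 0.0256
16 -1 276.3 145.4 19.4 847.5 [ 0.627 -0.032  0.082] 0.0487
17 16 276.5 147.5 8.5 190.0 [ 0.622 -0.032  0.082] 0.0214
19 -1 219.0 135.5 8.5 0.0 [0.65  0.113 0.082] 0.0215
20 -1 222.0 122.0 3.2 0.0 [0.685 0.107 0.082] 0.008
26 -1 291.5 118.0 3.5 0.0 [ 0.7   -0.069  0.082] 0.0089
29 -1 349.5 107.0 4.9 15.0 [ 0.734 -0.219  0.082] 0.0129
blue [[219.0, 121.9000015258789], [329.0, 117.0999984741211], [330.20001220703125, 143.89999389648438], [220.1999969482422, 148.60000610351562]] [[0.696, 0.118, 0.045], [0.717, -0.171, 0.045], [0.644, -0.174, 0.045], [0.625, 0.112, 0.045]]
```

View pics/c1.png

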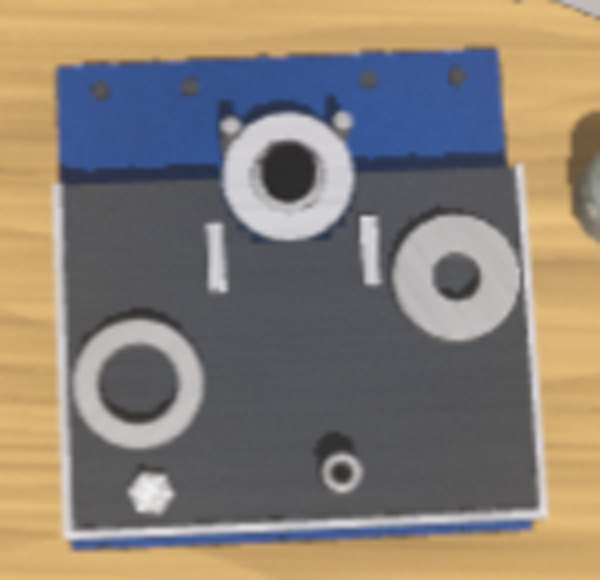

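The wide-bore ring is the left one, about (239.5,201) in the full top image, with the nut close behind it. The plug's dark disk is at crop (290,170), the pins at (230,127) and (343,120), and the bars at (217,258) and (371,250).

```bash
python3 - <<'E'
from h import *
im=eyes.read_camera("scene")
cv2.imwrite("pics/s1.png",cv2.resize(im[155:300,160:310],None,fx=4,fy=4,interpolation=cv2.INTER_CUBIC)[:,:,::-1])
f=lambda c:(np.array(c,float)+.5)/4-.5+[205,105]
px=[(67,538),(547,516),(56,185),(519,165),(230,127),(343,120),(217,258),(371,250)]
zs=[.066]*4+[.078]*2+[.07]*2
L=np.array([(-225,150),(-225,-150),(0,150),(0,-150),(29.8,35.5),(29.8,-35.5),(-52.5,48.5),(-52.5,-48.5)])/1e3
W=np.array([plane("top",[f(p)],z)[0][:2] for p,z in zip(px,zs)])
a=L-L.mean(0);b=W-W.mean(0)
th=np.arctan2((a[:,0]*b[:,1]-a[:,1]*b[:,0]).sum(),(a*b).sum());R=np.array([[np.cos(th),-np.sin(th)],[np.sin(th),np.cos(th)]])
t=W.mean(0)-R@L.mean(0);print("yaw",th,"t",t);print((W-(L@R.T+t)).round(4))
for nm,p,z in(("plug",(290,170),.075),("ring",(139,384),.082),("ringbore",(138,383),.082),("thick",(456,276),.082),("flange",(288,176),.0595),("nut",(151,492),.073),("socket",(342,472),.098)):
    w=plane("top",[f(p)],z)[0];print(nm,w.round(4),((w[:2]-t)@R*1e3).round(1))
# expected pixels in scene crop
for nm,X in(("shaft plug top",[*t,.075]),("pinL",[*(R@L[4]+t),.078]),("pinR",[*(R@L[5]+t),.078]),("rearL",[*(R@L[0]+t),.066]),("rearR",[*(R@L[1]+t),.066]),("ring",[*plane("top",[f((139,384))],.082)[0]])):
    print(nm,((proj("scene",X)[0]-[160,155]+.5)*4-.5).round(0))
hs=cv2.cvtColor(eyes.read_camera("top"),cv2.COLOR_RGB2HSV)
for nm,p,z in (("binTL",(373,194),.06),("binTR",(435,190),.06),("binBR",(443,232),.06),("binBL",(384,244),.06),("jar",(364,151),.09),("tin",(158,133),.11)): print(nm,plane("top",[p],z)[0].round(3))
E
```

```text
yaw 0.06907515636509173 t [ 0.62406484 -0.03364376]
[[ 0.0013 -0.001 ]
 [ 0.0004  0.001 ]
 [-0.0002 -0.002 ]
 [-0.0008  0.0024]
 [-0.0007  0.0005]
 [ 0.0007 -0.0001]
 [-0.0006 -0.0004]
 [ 0.     -0.0004]]
plug [ 0.6243 -0.0341  0.075 ] [ 0.2 -0.5]
ring [0.4854 0.057  0.082 ] [-132.1  100. ]
ringbore [0.486  0.0576 0.082 ] [-131.4  100.5]
thick [ 0.5574 -0.1381  0.082 ] [-73.7 -99.7]
flange [ 0.6242 -0.0335  0.0595] [0.1 0.1]
nut [0.4198 0.0481 0.073 ] [-198.2   95.6]
socket [ 0.4328 -0.0674  0.098 ] [-193.2  -20.5]
shaft plug top [294. 314.]
pinL [363. 347.]
pinR [235. 363.]
rearL [483.  20.]
rearR [27. 69.]
ring [431. 115.]
binTL [ 0.512 -0.28   0.06 ]
binTR [ 0.526 -0.446  0.06 ]
binBR [ 0.418 -0.464  0.06 ]
binBL [ 0.386 -0.308  0.06 ]
jar [ 0.616 -0.252  0.09 ]
tin [0.646 0.263 0.11 ]
```

View pics/s1.png

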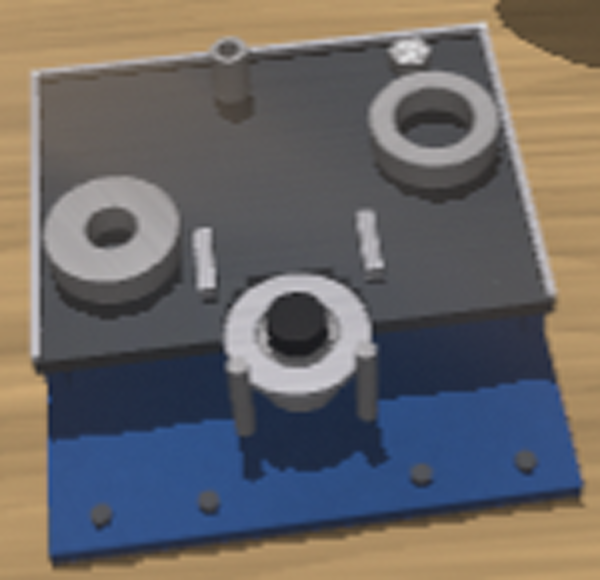

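Both views agree to about 1 px. I'll take the shaft at about (0.625,-0.033) with a yaw of 4°, and the bin centre at about (0.46,-0.374). Next I move above the plug with the fingers closing along fixture y.

```bash
cat >> h.py <<'E'
T=np.array([.625,-.033]); TH=.069; RF=np.array([[np.cos(TH),-np.sin(TH)],[np.sin(TH),np.cos(TH)]])
def W(fx,fy): return T+RF@np.array([fx,fy])/1e3
def plan(*tg):
    s=monitor.get_state(); R=Rn.from_quat(s["tcp_rot"]); 
    Rd=Rn.from_matrix(np.array([[-np.cos(TH),-np.sin(TH),0],[-np.sin(TH),np.cos(TH),0],[0,0,-1]]).T if 0 else np.c_[[-np.cos(TH),-np.sin(TH),0],[-np.sin(TH),np.cos(TH),0],[0,0,-1]])
    r=(R.inv()*Rd).as_rotvec()/np.pi
    print("t",s["time"].round(2) if hasattr(s["time"],"round") else s["time"],"pos",s["eef_pos"].round(4),"fix",((s["eef_pos"][:2]-T)@RF*1e3).round(1),"F",s["contact_force"].round(1),"op",round(s["opening"],3),"ff",s["finger_force"])
    for x in tg: print(np.round(x,4),"->",(R.inv().apply(np.array(x)-s["eef_pos"])/.4).round(4),r.round(4))
E
python3 -c "
from h import *
plan([*W(0,0),.18],[*W(0,0),.082])"
```

```text
t 0.25 pos [0.2725 0.6173 0.2496] fix [-306.9  673. ] F [ 0.7 -0.7  0.4] op 0.997 ff 0.0
[ 0.625 -0.033  0.18 ] -> [-1.4629 -1.131   0.1752] [-4.000e-04 -1.000e-04 -1.543e-01]
[ 0.625 -0.033  0.082] -> [-1.4629 -1.1307  0.4202] [-4.000e-04 -1.000e-04 -1.543e-01]
```

```bash
python3 -m handwheel '[[-0.8,-0.62,0,0,0,-0.1543,0.4],[-0.8,-0.62,0,0,0,-0.1543,0.4],[-0.8,-0.62,0,0,0,-0.1543,0.4],[-0.8,-0.62,0,0,0,-0.1543,0.4],[-0.8,-0.62,0,0,0,-0.1543,0.4],[-0.8,-0.62,0,0,0,-0.1543,0.4],[-0.8,-0.62,0,0,0,-0.1543,0.4],[-0.8,-0.62,0,0,0,-0.1543,0.4]]' 40
python3 -c "
from h import *
plan([*W(0,0),.15],[*W(0,0),.082])"
```

```text
time: 1.25
eef_pos: [0.4661, 0.2596, 0.2504]
tcp_rot: [-0.032, 0.999, -0.0, 0.0]
contact_force: [-0.3, 0.7, -0.2]
opening: 0.704
finger_force: 0.0
t 1.25 pos [0.4661 0.2596 0.2504] fix [-138.4  302.9] F [-0.3  0.7 -0.2] op 0.704 ff 0.0
[ 0.625 -0.033  0.15 ] -> [-0.3489 -0.7558  0.251 ] [-0.      0.     -0.0013]
[ 0.625 -0.033  0.082] -> [-0.3489 -0.7558  0.421 ] [-0.      0.     -0.0013]
```

```bash
python3 -m handwheel '[[-0.349,-0.756,0.15,0,0,-0.001,0.4],[-0.349,-0.756,0.15,0,0,-0.001,0.4],[-0.349,-0.756,0.15,0,0,-0.001,0.4],[-0.349,-0.756,0.15,0,0,-0.001,0.4],[-0.349,-0.756,0.15,0,0,-0.001,0.4],[-0.349,-0.756,0.15,0,0,-0.001,0.4],[-0.349,-0.756,0.25,0,0,-0.001,0.4],[-0.349,-0.756,0.25,0,0,-0.001,0.4],[-0.349,-0.756,0.25,0,0,-0.001,0.4]]'
python3 - <<'E'
from h import *
plan([*W(0,0),.082])
im=eyes.read_camera("scene")
cv2.imwrite("pics/s2.png",cv2.resize(im[130:300,160:340],None,fx=3,fy=3,interpolation=cv2.INTER_CUBIC)[:,:,::-1])
E
```

```text
time: 2.38
eef_pos: [0.6255, -0.0294, 0.1513]
tcp_rot: [-0.037, 0.999, 0.0, 0.0]
contact_force: [-0.5, -0.2, 0.5]
opening: 0.7
finger_force: 0.0
t 2.375 pos [ 0.6255 -0.0294  0.1513] fix [0.8 3.5] F [-0.5 -0.2  0.5] op 0.7 ff 0.0
[ 0.625 -0.033  0.082] -> [ 0.0021 -0.0089  0.1731] [0.     0.0002 0.0015]
```

View pics/s2.png

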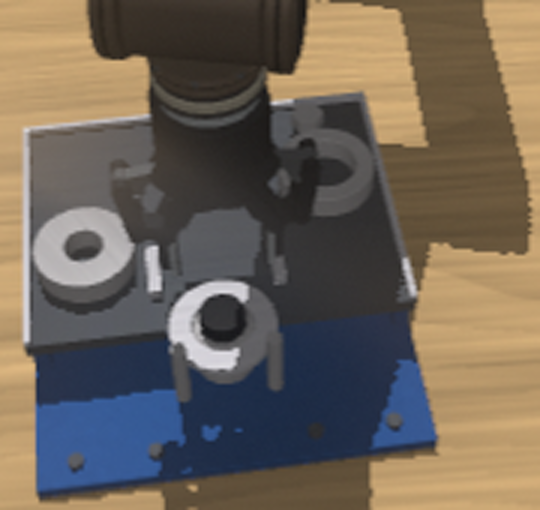

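The fingers at crop (168,265) and (275,270) straddle the plug at (222,318), so I descend and grip.

```bash
python3 -m handwheel '[[0.002,-0.005,0.08,0,0,0,0.4],[0.002,-0.005,0.17,0,0,0,0.4],[0.002,-0.005,0.172,0,0,0,0.4],[0.002,-0.005,0.172,0,0,0,0.4],[0.002,-0.005,0.172,0,0,0,-0.4],[0.002,-0.005,0.172,0,0,0,-0.4],[0.002,-0.005,0.172,0,0,0,-0.4],[0.002,-0.005,0.172,0,0,0,-0.4],[0.002,-0.005,0.172,0,0,0,-0.4]]' 30
python3 -c "
from h import *
plan([.46,-.374,.15])"
```

```text
time: 3.55
eef_pos: [0.6262, -0.033, 0.0841]
tcp_rot: [-0.036, 0.999, -0.0, 0.002]
contact_force: [-0.8, 1.3, 5.6]
opening: 0.4
finger_force: 29.8
t 3.55 pos [ 0.6262 -0.033   0.0841] fix [ 1.2 -0.1] F [-0.8  1.3  5.6] op 0.4 ff 29.766383171081543
[ 0.46  -0.374  0.15 ] -> [ 0.4752 -0.8205 -0.1657] [-0.0003  0.0012  0.001 ]
```

```bash
python3 -m handwheel '[[0,0,-0.06,0,0,0,-0.4],[0,0,-0.16,0,0,0,-0.4],[0,0,-0.28,0,0,0,-0.4],[0.24,-0.41,-0.28,0,0,0,-0.4],[0.475,-0.82,-0.28,0,0,0,-0.4],[0.475,-0.82,-0.28,0,0,0,-0.4],[0.475,-0.82,-0.28,0,0,0,-0.4],[0.475,-0.82,-0.28,0,0,0,-0.4],[0.475,-0.82,-0.28,0,0,0,-0.4],[0.475,-0.82,-0.28,0,0,0,-0.4],[0.475,-0.82,-0.28,0,0,0,-0.4],[0.475,-0.82,-0.28,0,0,0,-0.4]]'
python3 - <<'E'
from h import *
plan([.46,-.374,.10])
a=eyes.read_camera("scene");b=eyes.read_camera("top")
cv2.imwrite("pics/b1.png",np.hstack([cv2.resize(a[120:290,40:300],None,fx=1.5,fy=1.5),cv2.resize(b[110:280,250:510],None,fx=1.5,fy=1.5)])[:,:,::-1])
E
```

```text
time: 5.05
eef_pos: [0.4593, -0.3722, 0.1934]
tcp_rot: [-0.037, 0.999, 0.0, -0.0]
contact_force: [-0.3, -0.3, 0.1]
opening: 0.403
finger_force: 30.1
t 5.05 pos [ 0.4593 -0.3722  0.1934] fix [-188.7 -326.9] F [-0.3 -0.3  0.1] op 0.403 ff 30.127626657485962
[ 0.46  -0.374  0.1  ] -> [-0.0014 -0.0048  0.2334] [ 0.0002 -0.      0.0015]
```

View pics/b1.png

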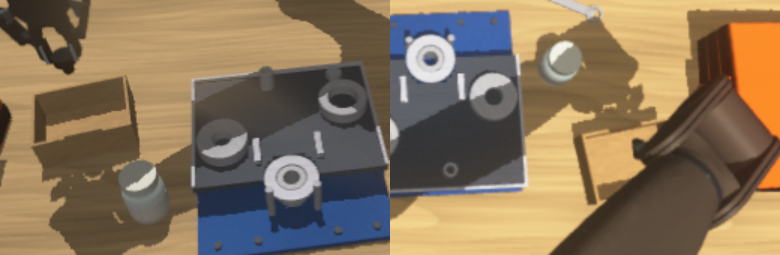

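The shaft bore is empty at (290,177) left panel, and the plug is in the fingers at (65,65) over the bin. I lower it and release.

```bash
python3 -m handwheel '[[0,-0.003,0.12,0,0,0,-0.4],[0,-0.003,0.26,0,0,0,-0.4],[0,-0.003,0.28,0,0,0,-0.4],[0,-0.003,0.28,0,0,0,0.3],[0,-0.003,0.28,0,0,0,0.3],[0,-0.003,0.28,0,0,0,0.3],[0,-0.003,0.28,0,0,0,0.3],[0,-0.003,0.14,0,0,0,0.3],[0,-0.003,0,0,0,0,-1],[0,-0.003,-0.1,0,0,0,-1],[0,-0.003,-0.1,0,0,0,-1]]'
python3 -c "
from h import *
plan([*W(-132,100),.2],[*W(-132,100),.082])"
```

```text
time: 6.52
eef_pos: [0.4604, -0.3766, 0.2393]
tcp_rot: [-0.036, 0.999, -0.004, 0.003]
contact_force: [0.1, 0.5, 0.3]
opening: 0.016
finger_force: 0.0
t 6.525 pos [ 0.4604 -0.3766  0.2393] fix [-187.9 -331.4] F [0.1 0.5 0.3] op 0.016 ff 0.0
[0.4864 0.0577 0.2   ] -> [-0.1425  1.079   0.0903] [-0.0026  0.002   0.001 ]
[0.4864 0.0577 0.082 ] -> [-0.1406  1.0814  0.3852] [-0.0026  0.002   0.001 ]
```

```bash
python3 -m handwheel '[[-0.07,0.5,0,0,0,0,-1],[-0.13,0.98,0,0,0,0,-1],[-0.13,0.98,0,0,0,0,-1],[-0.13,0.98,0,0,0,0,-1],[-0.13,0.98,0,0,0,0,-1],[-0.13,0.98,0,0,0,0,-1],[-0.13,0.98,0,0,0,0,-1],[-0.13,0.98,0,0,0,0,-1],[-0.13,0.98,0,0,0,0,-1],[-0.13,0.98,0,0,0,0,-1]]'
python3 - <<'E'
from h import *
plan([*W(-132,100),.13],[*W(-132,100),.083])
a=eyes.read_camera("scene");b=eyes.read_camera("top")
cv2.imwrite("pics/b2.png",np.hstack([cv2.resize(a[120:290,40:300],None,fx=1.5,fy=1.5),cv2.resize(b[110:280,250:510],None,fx=1.5,fy=1.5)])[:,:,::-1])
E
```

```text
time: 7.78
eef_pos: [0.4824, 0.0188, 0.2332]
tcp_rot: [-0.035, 0.999, -0.0, -0.0]
contact_force: [-0.7, 0.3, 0.5]
opening: -0.0
finger_force: 0.0
t 7.775 pos [0.4824 0.0188 0.2332] fix [-138.7   61.6] F [-0.7  0.3  0.5] op -0.0 ff 0.0
[0.4864 0.0577 0.13  ] -> [-0.0171  0.0961  0.2579] [-0.     -0.0002  0.0004]
[0.4864 0.0577 0.083 ] -> [-0.0171  0.0961  0.3754] [-0.     -0.0002  0.0004]
```

View pics/b2.png

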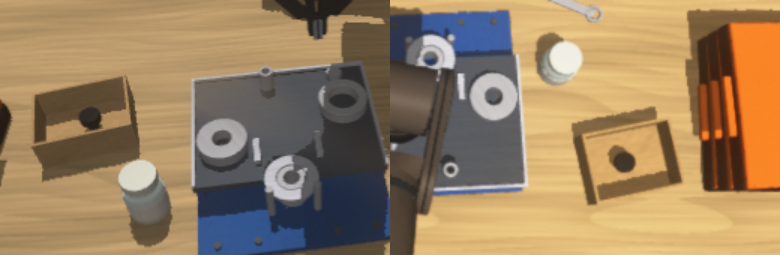

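The plug lies in the bin, at (90,117) left and (624,161) right. Next the closed fingers go into the wide ring's bore.

```bash
python3 -m handwheel '[[-0.017,0.096,0.1,0,0,0,-1],[-0.017,0.096,0.22,0,0,0,-1],[-0.017,0.096,0.27,0,0,0,-1],[-0.017,0.096,0.32,0,0,0,-1],[-0.017,0.096,0.36,0,0,0,-1],[-0.017,0.096,0.372,0,0,0,-1],[-0.017,0.096,0.372,0,0,0,-1]]'
python3 -c "
from h import *
plan([*W(-130,50),.083],[*W(-130,-8),.083])"
```

```text
time: 8.75
eef_pos: [0.4867, 0.0585, 0.0849]
tcp_rot: [-0.036, 0.999, -0.0, 0.0]
contact_force: [0.7, -0.4, 0.2]
opening: -0.0
finger_force: 0.0
t 8.75 pos [0.4867 0.0585 0.0849] fix [-131.7  100.8] F [ 0.7 -0.4  0.2] op -0.0 ff 0.0
[0.4919 0.0079 0.083 ] -> [-0.0038 -0.1271  0.0047] [-0.      0.      0.0008]
[ 0.4959 -0.0499  0.083 ] -> [-0.0035 -0.2721  0.0047] [-0.      0.      0.0008]
```

```bash
python3 -m handwheel '[[0,-0.02,0.004,0,0,0,-1],[0,-0.045,0.004,0,0,0,-1],[-0.001,-0.07,0.004,0,0,0,-1],[-0.001,-0.095,0.004,0,0,0,-1],[-0.002,-0.12,0.004,0,0,0,-1],[-0.002,-0.145,0.004,0,0,0,-1],[-0.003,-0.17,0.004,0,0,0,-1],[-0.003,-0.195,0.004,0,0,0,-1],[-0.003,-0.22,0.004,0,0,0,-1],[-0.003,-0.245,0.004,0,0,0,-1],[-0.003,-0.26,0.004,0,0,0,-1],[-0.003,-0.26,0.004,0,0,0,-1]]'
python3 - <<'E'
from h import *
plan()
a=eyes.read_camera("scene");b=eyes.read_camera("top")
cv2.imwrite("pics/b3.png",np.hstack([cv2.resize(a[150:280,160:310],None,fx=2.6,fy=2.6),cv2.resize(b[110:240,205:355],None,fx=2.6,fy=2.6)])[:,:,::-1])
E
```

```text
time: 10.25
eef_pos: [0.495, -0.0459, 0.0827]
tcp_rot: [-0.036, 0.999, -0.001, -0.0]
contact_force: [0.6, -0.2, 0.2]
opening: 0.001
finger_force: 0.1
t 10.25 pos [ 0.495  -0.0459  0.0827] fix [-130.6   -3.9] F [ 0.6 -0.2  0.2] op 0.001 ff 0.12898343116944488
```

View pics/b3.png

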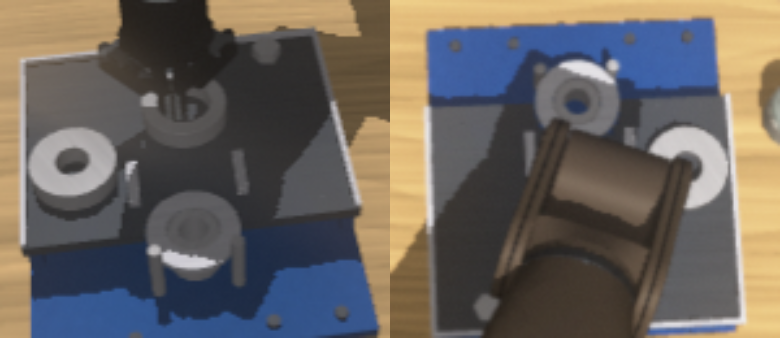

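The ring has followed the fingers. In the left panel its top face spans x 142–227 and is centred at about (184,104).

```bash
python3 -c "
from h import *
for p in((142,104),(227,104),(184.5,104),(194,228)):
  print(((plane('scene',[(np.array(p)+.5)/2.6-.5+[160,150]],.082 if p[1]<200 else .0595)[0][:2]-T)@RF*1e3).round(1))
plan([*W(-120,-8),.083])"
```

```text
[-131.4  -32. ]
[-119.5   46.8]
[-125.5    7.4]
[-0.   1.5]
t 10.35 pos [ 0.4947 -0.0455  0.0825] fix [-130.9   -3.5] F [ 0.1  0.5 -0.2] op 0.002 ff 0.0
[ 0.5058 -0.0493  0.083 ] -> [-0.0272 -0.0114 -0.0013] [-0.0004 -0.0003  0.0011]
```

```bash
python3 -m handwheel '[[0,-0.015,0,0,0,0,-1],[0,-0.015,0,0,0,0,-1],[0,0.009,0,0,0,0,-1],[-0.02,0.009,0,0,0,0,-1],[-0.05,0.009,0,0,0,0,-1],[-0.08,0.009,0,0,0,0,-1],[-0.11,0.009,0,0,0,0,-1],[-0.14,0.009,0,0,0,0,-1],[-0.17,0.009,0,0,0,0,-1],[-0.17,0.009,0,0,0,0,-1]]'
python3 - <<'E'
from h import *
plan([*W(0,0),.083],[*W(10,0),.083])
a=eyes.read_camera("scene");b=eyes.read_camera("top")
cv2.imwrite("pics/b4.png",np.hstack([cv2.resize(a[150:280,160:310],None,fx=2.6,fy=2.6),cv2.resize(b[110:240,205:355],None,fx=2.6,fy=2.6)])[:,:,::-1])
E
```

```text
time: 11.6
eef_pos: [0.5646, -0.0365, 0.0835]
tcp_rot: [-0.036, 0.999, -0.0, 0.002]
contact_force: [-0.2, 0.2, 0.8]
opening: -0.004
finger_force: 0.0
t 11.6 pos [ 0.5646 -0.0365  0.0835] fix [-60.5   0.6] F [-0.2  0.2  0.8] op -0.004 ff 0.0
[ 0.625 -0.033  0.083] -> [-0.1513 -0.0021  0.0016] [-0.0002  0.0011  0.001 ]
[ 0.635  -0.0323  0.083 ] -> [-0.1763 -0.0021  0.0017] [-0.0002  0.0011  0.001 ]
```

View pics/b4.png

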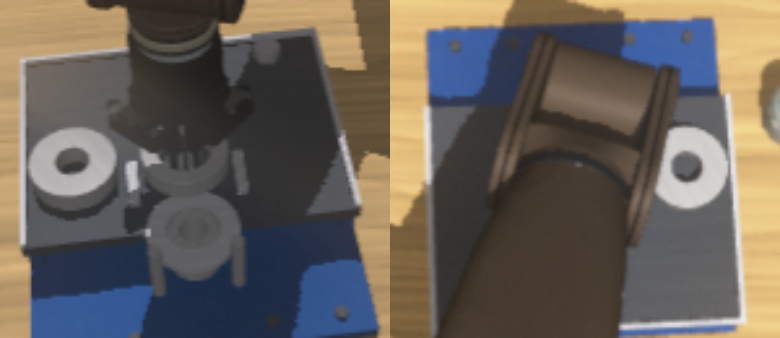

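The ring is in the lane, at x 145–229 in the left panel between the bars at 132 and 240. I keep pulling.

```bash
python3 -m handwheel '[[-0.02,-0.001,0.001,0,0,0,-1],[-0.045,-0.001,0.001,0,0,0,-1],[-0.07,-0.001,0.001,0,0,0,-1],[-0.095,-0.001,0.001,0,0,0,-1],[-0.12,-0.001,0.001,0,0,0,-1],[-0.145,-0.001,0.001,0,0,0,-1],[-0.155,-0.001,0.001,0,0,0,-1],[-0.165,-0.001,0.001,0,0,0,-1],[-0.17,-0.001,0.001,0,0,0,-1],[-0.17,-0.001,0.001,0,0,0,-1]]'
python3 -c "
from h import *
plan()"
```

```text
time: 12.95
eef_pos: [0.6308, -0.0319, 0.0827]
tcp_rot: [-0.036, 0.999, -0.0, 0.0]
contact_force: [-0.9, -0.1, -0.4]
opening: -0.001
finger_force: 0.6
t 12.95 pos [ 0.6308 -0.0319  0.0827] fix [5.8 0.7] F [-0.9 -0.1 -0.4] op -0.001 ff 0.5507341213524342
```

```bash
python3 -m handwheel '[[-0.006,0,0,0,0,0,-1],[-0.01,0,0,0,0,0,-1],[-0.014,0,0,0,0,0,-1],[-0.014,0,0,0,0,0,-1]]'
python3 -c "
from h import *
plan()"

```

```text
time: 13.45
eef_pos: [0.6364, -0.0315, 0.0827]
tcp_rot: [-0.036, 0.999, -0.0, 0.0]
contact_force: [-1.3, -0.0, -1.1]
opening: 0.0
finger_force: 0.7
t 13.45 pos [ 0.6364 -0.0315  0.0827] fix [11.5  0.7] F [-1.3 -0.  -1.1] op 0.0 ff 0.7369200209086557
```

```bash
python3 -m handwheel '[[-0.004,0,0,0,0,0,-1],[-0.008,0,0,0,0,0,-1],[-0.008,0,0,0,0,0,-1]]'
python3 - <<'E'
from h import *
plan()
a=eyes.read_camera("scene")
cv2.imwrite("pics/b5.png",cv2.resize(a[180:280,190:290],None,fx=5,fy=5,interpolation=cv2.INTER_CUBIC)[:,:,::-1])
E
```

```text
time: 13.82
eef_pos: [0.6389, -0.0313, 0.0827]
tcp_rot: [-0.036, 0.999, 0.0, -0.001]
contact_force: [-3.7, -0.4, 1.4]
opening: 0.002
finger_force: 2.3
t 13.825 pos [ 0.6389 -0.0313  0.0827] fix [14.   0.8] F [-3.7 -0.4  1.4] op 0.002 ff 2.2702216173001943
```

View pics/b5.png

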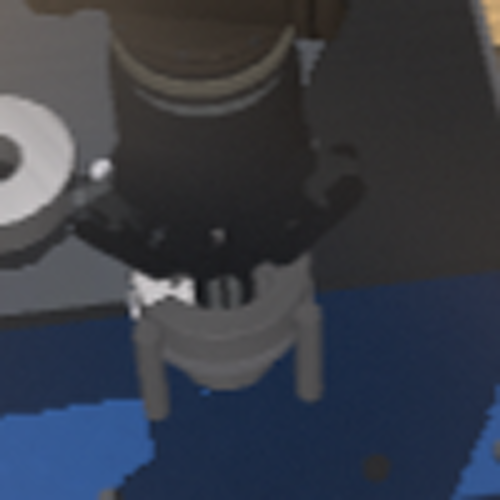

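The ring front is up against both pins at (150,330) and (309,320), and the force is rising. One more small push to confirm.

```bash
python3 -m handwheel '[[-0.005,0,0,0,0,0,-1],[-0.008,0,0,0,0,0,-1],[-0.008,0,0,0,0,0,-1]]'
python3 -c "
from h import *
plan()"

```

```text
time: 14.25
eef_pos: [0.6401, -0.0312, 0.0826]
tcp_rot: [-0.036, 0.999, 0.0, -0.004]
contact_force: [-11.0, -1.2, 4.7]
opening: 0.003
finger_force: 5.3
t 14.25 pos [ 0.6401 -0.0312  0.0826] fix [15.2  0.8] F [-11.   -1.2   4.7] op 0.003 ff 5.319145925848419
```

```bash
python3 -m handwheel '[[0.02,-0.001,0,0,0,0,-1],[0.042,-0.001,0,0,0,0,-1],[0.042,-0.001,-0.06,0,0,0,-1],[0.042,-0.001,-0.1,0,0,0,0.32],[0.042,-0.001,-0.1,0,0,0,0.32],[0.042,-0.001,-0.1,0,0,0,0.32],[0.042,-0.001,-0.1,0,0,0,0.32],[0.042,-0.001,-0.1,0,0,0,0.32]]'
python3 - <<'E'
from h import *
plan([*W(0,0),.1],[*W(0,0),.08])
a=eyes.read_camera("scene")
cv2.imwrite("pics/b6.png",cv2.resize(a[180:280,190:290],None,fx=5,fy=5,interpolation=cv2.INTER_CUBIC)[:,:,::-1])
E
```

```text
time: 15.25
eef_pos: [0.6254, -0.0326, 0.1218]
tcp_rot: [-0.036, 0.999, 0.0, -0.001]
contact_force: [-0.7, 0.3, 1.2]
opening: 0.662
finger_force: 0.0
t 15.25 pos [ 0.6254 -0.0326  0.1218] fix [0.4 0.4] F [-0.7  0.3  1.2] op 0.662 ff 0.0
[ 0.625 -0.033  0.1  ] -> [ 0.001  -0.001   0.0546] [ 0.0001 -0.0004  0.001 ]
[ 0.625 -0.033  0.08 ] -> [ 0.001  -0.001   0.1046] [ 0.0001 -0.0004  0.001 ]
```

View pics/b6.png

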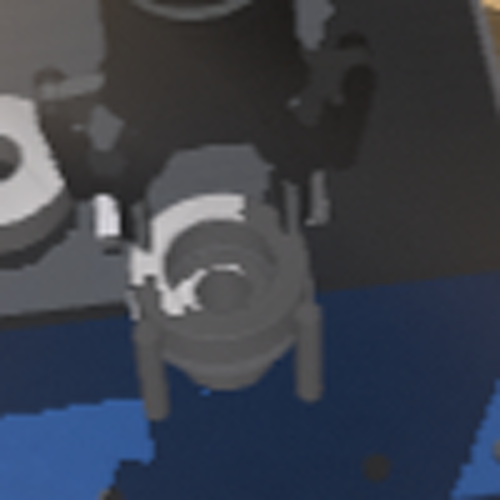

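The ring is over the shaft and against the pins; the shaft top shows in its bore at (222,287). I check by projection where the fingertips should appear.

```bash
python3 -c "
from h import *
for z,y in((.106,-35),(.106,35),(.082,-35),(.082,35),(.082,0)): print(z,y,((proj('scene',[*W(0,y),z])[0]-[190,180])*5).round(0))"
python3 -m handwheel '[[0.001,-0.001,0.02,0,0,0,0.32],[0.001,-0.001,0.04,0,0,0,0.32],[0.001,-0.001,0.05,0,0,0,0.32],[0.001,-0.001,0.05,0,0,0,0.32]]'
```

```text
0.106 -35 [134. 236.]
0.106 35 [292. 217.]
0.082 -35 [138. 268.]
0.082 35 [293. 249.]
0.082 0 [216. 259.]
time: 15.8
eef_pos: [0.625, -0.033, 0.1019]
tcp_rot: [-0.036, 0.999, 0.0, -0.001]
contact_force: [0.5, 0.0, 0.5]
opening: 0.664
finger_force: 0.0
```

```bash
python3 -m handwheel '[[0,0.002,0.01,0,0,0,0.32],[0,0.002,0.02,0,0,0,0.32],[0,0.002,0.025,0,0,0,0.32],[0,0.002,0.025,0,0,0,0.32]]'; python3 -m handwheel '[[0,0,0.005,0,0,0,0.32],[0,0,0.01,0,0,0,0.32],[0,0,0.015,0,0,0,0.32]]'
```

```text
time: 16.3
eef_pos: [0.6257, -0.0323, 0.0949]
tcp_rot: [-0.036, 0.999, -0.0, -0.0]
contact_force: [-3.5, 0.5, 8.2]
opening: 0.662
finger_force: 4.2
time: 16.68
eef_pos: [0.6257, -0.0323, 0.0897]
tcp_rot: [-0.036, 0.999, -0.0, -0.0]
contact_force: [-5.4, 0.3, 12.4]
opening: 0.66
finger_force: 6.1
```

```bash
python3 -m handwheel '[[0,0,0.005,0,0,0,0.32],[0,0,0.01,0,0,0,0.32],[0,0,0.015,0,0,0,0.32],[0,0,0.02,0,0,0,0.32],[0,0,0.025,0,0,0,0.32],[0,0,0.025,0,0,0,0.32]]'
```

```text
time: 17.42
eef_pos: [0.6257, -0.0323, 0.0793]
tcp_rot: [-0.036, 0.999, -0.0, -0.0]
contact_force: [-5.2, 1.5, 10.0]
opening: 0.664
finger_force: 5.4
```

```bash
python3 -m handwheel '[[0,0,0.005,0,0,0,0.32],[0,0,0.01,0,0,0,0.32],[0,0,0.012,0,0,0,0.32],[0,0,0.012,0,0,0,0.32]]'
```

```text
time: 17.92
eef_pos: [0.6258, -0.0323, 0.0762]
tcp_rot: [-0.036, 0.999, -0.0, -0.001]
contact_force: [-8.1, 2.0, 18.4]
opening: 0.66
finger_force: 8.9
```

Force is rising near the stop, so I push a little more to seat it.

```bash
python3 -m handwheel '[[0,0,0.006,0,0,0,0.32],[0,0,0.01,0,0,0,0.32],[0,0,0.01,0,0,0,0.32]]'
```

```text
time: 18.3
eef_pos: [0.6259, -0.0323, 0.076]
tcp_rot: [-0.036, 0.999, 0.0, -0.002]
contact_force: [-17.6, 1.9, 34.9]
opening: 0.661
finger_force: 17.1
```

Hard stop reached after about 20 mm of travel. I retreat and check.

```bash
python3 -m handwheel '[[0,0,-0.03,0,0,0,0.32],[0,0,-0.15,0,0,0,0.32],[0,0,-0.3,0,0,0,0.32],[0.1,0.15,-0.4,0,0,0,0.32],[0.1,0.3,-0.4,0,0,0,0.32],[0.1,0.45,-0.4,0,0,0,0.32],[0.1,0.6,-0.4,0,0,0,0.32],[0.1,0.6,-0.4,0,0,0,0.32],[0.1,0.6,-0.4,0,0,0,0.32]]'
python3 - <<'E'
from h import *
a=eyes.read_camera("scene");b=eyes.read_camera("top")
cv2.imwrite("pics/b7.png",np.hstack([cv2.resize(a[150:280,60:310],None,fx=1.6,fy=1.6),cv2.resize(b[110:240,205:450],None,fx=1.6,fy=1.6)])[:,:,::-1])
E
```

```text
time: 19.42
eef_pos: [0.568, 0.2044, 0.2275]
tcp_rot: [-0.037, 0.999, -0.0, -0.0]
contact_force: [-0.2, -0.8, 0.8]
opening: 0.663
finger_force: 0.0
```

View pics/b7.png

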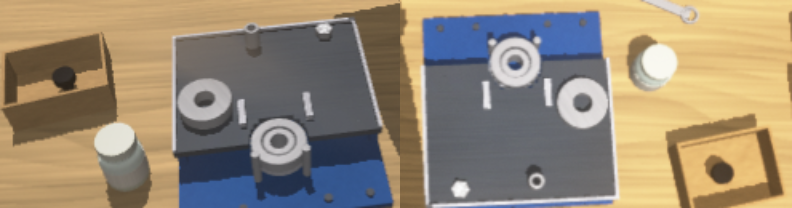

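The ring is seated round the shaft, at (278,142) left and (515,63) right, with its top nearly level with the shaft top. The plug is in the bin, and the thick ring, socket, nut and jar look untouched. Handing in.

```bash
python3 -c "
from plant import ctrl; print(ctrl.sign_off())"
```

```text
the job is handed in; nothing more can be done
None
```

I handed the job in at about 19.5 s: the plug is in the bin and the wide-bore ring is pressed down over the shaft to a hard stop; I got no verdict back.

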